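Cover the lock insert and tuck its plate under the hasp strap

ROBOT

A 6-joint arm with a two-finger parallel gripper is mounted at the origin on the work surface. World frame = base frame: x ahead of the robot, y to its left, z up, the work surface at z = 0. Lengths are in m, angles in rad, forces in N, time in s.
With the tool pointing down it reaches from about 0.35 to 0.975 m from the base axis. Payload 4.9 kg.
Tool frame: the origin (TCP) lies on the centre line of the jaws, within the pads' length; the fingertips stand 25 mm ahead of it and the grasp point (between the pads) lies 6 mm ahead of it; z points along the fingers, y is the line along which they close (so a half turn about z gives the same grasp; the last joint's range is limited). The gripper opens to 85 mm and grips with 20 to 120 N. Pads are 22 mm wide; open, the fingers measure 114 mm over their backs; the gripper's body (76 mm by 85 mm) begins 54 mm behind the grasp point. The pads swing forward as they close: fully open they stand 13 mm farther back than shut.
Start: joints at [-1.219, 0.053, 1.613, -0, 1.476, -0.119], TCP at [0.283, -0.557, 0.256] pointing down, gripper open.
Joint ranges: [-3.01, 3.01], [-1.01, 2.22], [0.06, 2.58], [-1.02, 4.17], [0.09, 2.62], [-3.14, 3.14]. Speed limits (rad/s): [2.57, 2.57, 3.14, 3.14, 3.14, 3.14].

INTERFACE

Orientations are given as a unit quaternion [w, x, y, z].
In Python, from plant import state, grab_frame, get_calibration, job gives the robot as it stands. The module is installed in compiled form; this text tells all that it offers.
- The arm moves only by the tool move_arm, never from a script. Its argument "targets" is a list that holds one entry, the list of rows, each a list of 5 numbers: the opening in per cent of the stroke, from 0 (shut) to 100 (fully open), then the shift along the tool's x, y, z as a fraction of full scale, then the turn about the tool's z as a fraction of full scale. A call has 1 to 5 rows; each row shifts and turns the commanded pose from where the row before left it, along the tool's axes as they then stand; what a row does not reach is not made up. Full scale, the value 1, is 0.6 m for a shift and 6 degrees for a turn. A row lasts 1/12 s, in which the tool goes at most 41.7 mm and 7.16 degrees, less where a joint would pass 70% of its speed; a pose out of reach is approached as far as the arm can. A call with a number of a shift or a turn outside -1 to 1 is refused whole. A call with a gripper value outside its range is refused whole. The fingers move at their own pace and stop on an object; the grip force is fixed at half the most. Time passes only in rows, so rows that do not move let the fingers close. It gives the time, the measured TCP pose, the force, the opening and the grip force at its end, in the units of the state.
- state(): the state, without advancing time (a new reading comes with each control period).
- grab_frame(name): name is "scene" or "top"; returns the picture (420x560x3 uint8, red, green, blue); there is no depth.
- get_calibration(name): a dict with "vertical_fov" (degrees; the focal length in pixels is half the picture's height over the tangent of half this angle, whatever the lens; pixels are square), "cx", "cy" (the principal point, pixels), "R" (3x3) and "t" (3): a world point X has camera coordinates R X + t. Camera axes: x right, y down, z forward; pixel columns grow to the right and rows downward; lengths in m; the calibration is good to about 2 mm. A picture is of the moment at which its call begins. get_calibration takes no time and is no camera call.
- job.job_done(): hands the job in; it is judged then, once.
The state is a dict: "time": time; "joint_pos": joint angles; "joint_vel": joint speeds; "joint_efforts": joint torques, N m; "tool_pos": TCP position; "tool_rot": TCP orientation; "contact_force": force on the tool from outside, world axes, zero at the start; "ft_torque": the same for the moment, N m; "gripper_width": opening from 0.0 (shut) to 1.0 (fully open); "grasp_force": force on a finger pad.
Only numpy, scipy, OpenCV 4.12 (cv2) and the standard library are available. Lean on these libraries where they do the work, as an engineer would, in place of code of your own. Each camera call takes 0.05 s, during which the arm holds its last target. There are 200 camera calls.

TASK

Seat the brass insert in the recess of the pine lock rail and press it fully home, then lay the zinc cover plate squarely over it with its front edge slid at least 15 mm under the free edge of the rusty hasp strap, without lifting the strap. Finish while still holding the plate there, pressing it flat onto the rail with a light steady push of about 10 N; do not let go. Leave the padlock, butt hinge, thumb latch and glass canister where they lie.

Things in the scene. Friction and masses are not known exactly. Their poses are not given: they have to be found in the camera images.
- recess (a point): Centre of the mouth of the rectangular recess in the fixed pine rail, level with the rail's top face (33 mm above the work surface; the drawer bottom is at 6 mm). x runs along the rail towards the strap, y across, z up. The recess is 48 mm (x) by 30 mm (y), 21.5 mm deep, with a 2 mm chamfer round its mouth.
- strap_edge (a point): Middle of the hasp strap's free edge, on its underside, 65 mm along x from recess, 9 mm above the rail's top. The rusty steel strap is a hinged leaf 54 mm wide (y), 3 mm thick, 65 mm from this edge to its pin, with a 32 x 12 mm slot. Its first 40 mm overhang the rail with a 9 mm gap; then a dark wooden shim closes the gap, a stop 105 mm from recess.
- strap (a joint): Hinge angle of the hasp strap (rad): 0 lying flat, growing as its free edge lifts. It falls back by its own 90 g. More than 0.15 (free edge up about 10 mm) counts as lifted.
- insert_center (a point): Centre of the loose brass insert, a block with a black mark on top, 44 mm (x) by 26 mm (y) by 20 mm high (z), about 180 g, standing on the drawer bottom; either way round fits. Fully home, its top is 1.5 mm below the rail's top and this point 11.5 mm below recess.
- cover_grip (a point): Centre of the upright steel grip rib on the loose zinc cover plate: 130 mm (x) by 56 mm (y), 4 mm thick, 190 g, lying flat. The rib is 34 mm long (x), 12 mm thick (y), 28 mm above the plate's top face; this point is 18 mm above the plate's underside, 15 mm behind its middle. x points to the front edge (the one farther from the rib), which goes under the strap; z up.
- cover_edge (a point): Middle of the cover plate's front edge, on its underside, 80 mm from cover_grip along x and 18 mm lower. Axes as cover_grip.
- cover: The zinc cover plate with its rib; origin in the middle of the underside, axes as cover_grip.
- rail: The pine rail, a fixed board 260 x 100 mm, 27 mm thick, on the drawer bottom; origin in the middle of its underside, axes as recess, which lies on its centre line 35 mm towards -x.
- padlock: Squat brass padlock lying flat, body 42 x 50 mm, 24 mm thick, shackle reaching 50 mm from its middle along x; origin at the underside of the body. Leave alone.
- butt_hinge: Zinc butt hinge lying open, 53 x 70 mm, 7 mm high; origin at its underside. Leave alone.
- thumb_latch: Black iron thumb latch, 130 x 32 mm, 18 mm high; origin at its underside. Leave alone.
- canister: Clear glass canister of keys with a tin lid, 80 mm across, 103 mm high; origin at its underside. Leave alone.
Mind the look-alikes: they are no part of the job. What is shaped like the part that bears insert_center but pink is not meant. Of the things that look like the cover, the larger one is meant.

How it is judged:
On the way, in this order (a step that is already met when the one before it is completed fails the run):
1. the brass insert is fully home in the recess (z of insert_center in the frame of recess between -0.014 and -0.0095 m and horizontal distance between insert_center and recess below 0.005 m), for 0.2 s.
2. the cover plate's front edge is under the strap, with the insert still home (all of step 1 and x of cover_edge in the frame of recess between 0.075 and 0.109 m and y of cover_edge in the frame of recess between -0.01 and 0.01 m and z of cover_edge in the frame of recess between -0.002 and 0.005 m and angle between the x axis of cover_grip and the x axis of recess, either way round below 0.12 rad), for 0.1 s.
At the end, for the whole second after the job is handed in: Insert home (within 2 mm of depth); plate flat on the rail (1.8 mm, 0.03 rad), front edge 10 mm or more under the strap, within 10 mm of the centre line and 0.12 rad of square; strap down (under 0.08 rad); fingers still on the plate, pressing it on the rail with over 4 N, at rest (all of step 2 and z of cover_grip in the frame of recess between 0.0155 and 0.0198 m and angle between cover_grip's own z axis and vertical below 0.03 rad and value of joint strap below 0.08 rad and contact force between cover and rail above 4 N and contact force between the fingers and cover above 1 N and linear speed of cover below 0.02 m/s); the arm keeps its last pose, push and grip.
It fails at once if the strap was lifted (value of joint strap above 0.15 rad).
It fails at once if the plate was pressed on the rail far too hard (over 60 N) (contact force between cover and rail above 60 N).
It fails at once if a bystander was moved more than 15 mm (distance of any of padlock, butt_hinge, thumb_latch, canister from where it was at the start of the episode above 0.015 m).
It also fails if it takes over 61 s, if anything falls off the work surface, if the arm or the gripper's body presses on something with over 40 N, if the wrist force passes 120 N, or if a joint passes its speed limit or range.

## Working session

There is one attempt and no reset: what is moved stays moved. The work goes in short steps, Python scripts to look and compute and a tool call to move; the robot and the scene stay as the last step left them, time stands still between calls to the robot, and variables do not carry over. Pictures are saved under pics/ and viewed, at most 10 in all, crops included, and the job is handed in when it is done.

Besides the shell and the picture viewer there is one more tool, called as a command line: name --argument value ..., lists and objects as JSON in quotes. move_arm: Moves the arm, as the interface text tells. Shift numbers are shares of 0.6 m and turn numbers shares of 6 degrees, none past 1 either way. Its arguments: {"type":"object","properties":{"targets":{"type":"array"}},"required":["targets"]}

```bash
mkdir -p pics
python3 - <<'E'
from plant import *
import cv2
for n in("scene","top"):
    cv2.imwrite(f"pics/{n}0.png",grab_frame(n)[:,:,::-1]); print(get_calibration(n))
print(state())
E
```

```text
{'vertical_fov': 49.232653273107985, 'cx': 279.0379864083344, 'cy': 215.12859574486828, 'R': array([[ 0.89546237,  0.44465813, -0.02064677],
       [ 0.2768813 , -0.59270825, -0.75632908],
       [-0.34854538,  0.67154753, -0.65386545]]), 't': array([-0.39486097, -0.14084065,  1.85773721])}
{'vertical_fov': 51.16594451971215, 'cx': 286.7000755680869, 'cy': 205.64539438523792, 'R': array([[ 0.01753389, -0.9997241 , -0.01562956],
       [-0.9934502 , -0.01565428, -0.11318849],
       [ 0.11291259,  0.01751182, -0.99345059]]), 't': array([-0.07908662,  0.46073734,  1.21169411])}
{'time': 0.1, 'joint_pos': array([-1.21902760e+00,  5.33149303e-02,  1.61412477e+00, -6.74496690e-06,
        1.47601867e+00, -1.19017267e-01]), 'joint_vel': array([ 0.00106087, -0.0016515 , -0.00292695, -0.00067859, -0.00104738,
       -0.00179982]), 'joint_efforts': array([ 6.16686302e-04, -3.94905138e+01, -3.71362925e+01, -7.70299016e-05,
        3.90779474e-03,  1.89211471e-05]), 'tool_pos': array([ 0.28330443, -0.55653186,  0.25519006]), 'tool_rot': array([-9.26158437e-04,  9.72422262e-01,  2.33225373e-01, -1.11651500e-04]), 'contact_force': array([-0.30403567,  0.51659777,  0.17252642]), 'ft_torque': array([ 0.04891836, -0.00727407,  0.01259869]), 'grasp_force': 0.0, 'gripper_width': 0.9951712479972813}
```

View pics/top0.png

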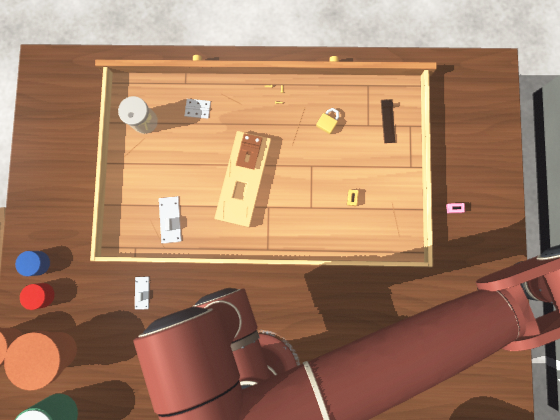

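View pics/scene0.png

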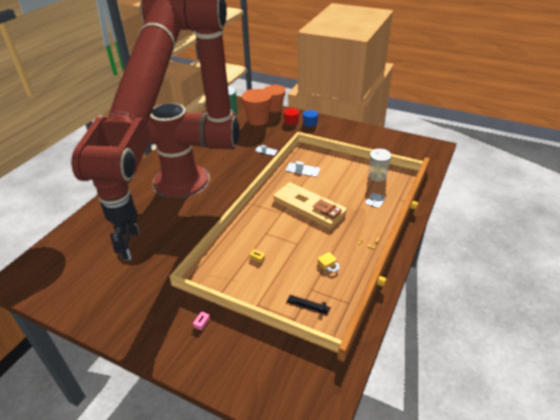

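The top view shows the insert at (353,197), the cover plate at (170,219) (large; the small look-alike is at (142,293)), and the rail recess at (239,190) with the strap at (249,152). The pink look-alike is at (455,208). I'll enlarge the parts that matter.

Run:
```python
import cv2,numpy as np
a=cv2.imread("pics/top0.png")
def c(x0,y0,w,h,s): return cv2.resize(a[y0:y0+h,x0:x0+w],None,fx=s,fy=s,interpolation=cv2.INTER_CUBIC)
r=c(205,125,75,110,5)  #375x550
p=c(150,185,40,65,5)  #200x325
i=c(335,180,40,40,5)  #200x200
o=np.zeros((550,800,3),np.uint8);o[:,:375]=r;o[:325,380:580]=p;o[:200,590:790]=i
cv2.imwrite("pics/crop1.png",o)
```

```text
(no output)
```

View pics/crop1.png

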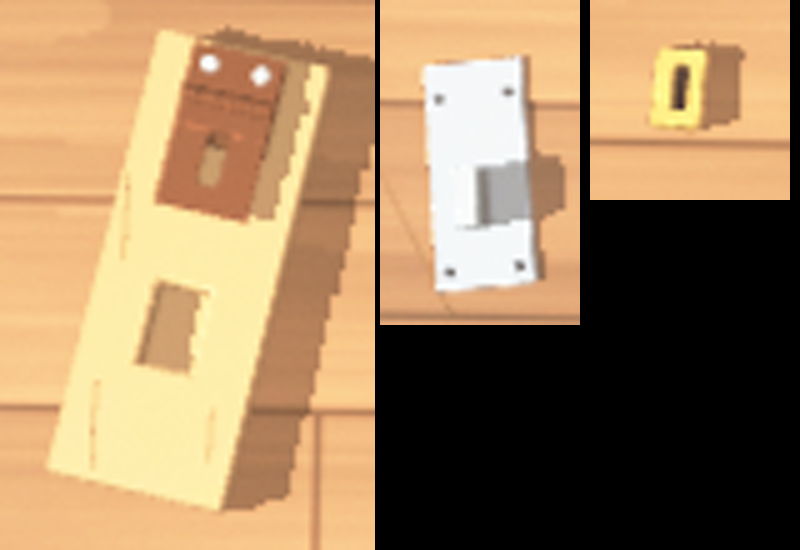

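```bash
cat > h.py <<'E'
import numpy as np
from plant import *
from scipy.optimize import least_squares
def proj(n,X):
    c=get_calibration(n); f=210/np.tan(np.radians(c["vertical_fov"]/2))
    p=np.atleast_2d(X)@c["R"].T+c["t"]; return np.c_[c["cx"]+f*p[:,0]/p[:,2],c["cy"]+f*p[:,1]/p[:,2]]
def w(pose,L):
    x,y,a=pose; L=np.asarray(L,float); return np.c_[x+np.cos(a)*L[:,0]-np.sin(a)*L[:,1],y+np.sin(a)*L[:,0]+np.cos(a)*L[:,1],L[:,2]]
def fit(n,L,px,g=(.6,0,0)):
    return least_squares(lambda p:(proj(n,w(p,L))-px).ravel(),g)
def box(l,wd,z,cx=0): # TL TR BR BL in top image (x up, y left)
    return [[cx+l/2,wd/2,z],[cx+l/2,-wd/2,z],[cx-l/2,-wd/2,z],[cx-l/2,wd/2,z]]
E
python3 - <<'E'
from h import *
def cp(l,x0,y0): return (np.array(l,float)+.5)/5-.5+[x0,y0]
rail=cp([(162,30),(330,67),(220,511),(47,467)],205,125)
rec=cp([(157,281),(208,291),(190,374),(137,362)],205,125)
st=cp([(157,202),(248,221)],205,125)
cov=cp([(423-380,67),(523-380,57),(540-380,278),(437-380,291)],150,185)
ins=cp([(660-590,47),(707-590,45),(700-590,128),(650-590,125)],335,180)
c=get_calibration("top");print("cam",-c["R"].T@c["t"])
for nm,L,p in[("rail",box(.26,.1,.033,.035),rail),("recess",box(.050,.032,.033),rec),("both",box(.26,.1,.033,.035)+box(.05,.032,.033)+[[.065,.027,.045],[.065,-.027,.045]],np.r_[rail,rec,st]),("cover",box(.13,.056,.010),cov),("ins",box(.044,.026,.026),ins)]:
    r=fit("top",L,p); print(nm,r.x.round(4),np.degrees(r.x[2]).round(1),r.fun.round(1))
print(proj("top",state()["tool_pos"]),proj("scene",state()["tool_pos"]))
E
```

```text
cam [ 0.32229077 -0.09307127  1.25467231]
rail [ 0.5041  0.0621 -0.2193] -12.6 [-0.1 -0.3  0.2  0.2 -0.  -0.2 -0.   0.3]
recess [ 0.5035  0.0632 -0.1958] -11.2 [-0.3 -0.5  0.5 -0.2  0.2  0.4 -0.3  0.4]
both [ 0.5038  0.0623 -0.2199] -12.6 [-0.2 -0.2  0.1  0.3 -0.2 -0.1 -0.1  0.4  0.2 -0.8  1.  -0.2  0.2  0.3
 -0.2  0.1 -0.6 -0.2 -0.2  0.3]
cover [0.4197 0.2625 0.1198] 6.9 [ 0.2 -0.3 -0.4 -0.3 -0.4  0.6  0.6  0. ]
ins [ 0.4899 -0.2563 -0.0756] -4.3 [-0.2 -0.3 -0.4  1.  -0.1 -0.2  0.6 -0.5]
[[500.67796537 276.83377343]] [[130.85815832 243.13678117]]
```

Run:
```python
from h import *
import cv2
a=cv2.imread("pics/scene0.png")
def c(x0,y0,w,h,s): return cv2.resize(a[y0:y0+h,x0:x0+w],None,fx=s,fy=s,interpolation=cv2.INTER_CUBIC)
o=np.zeros((580,800,3),np.uint8);o[:330,:510]=c(265,175,85,55,6);o[:180,515:695]=c(242,242,30,30,6);o[340:580,:360]=c(275,150,60,40,6)
cv2.imwrite("pics/crop2.png",o)
P=(.504,.0622,-.2195)
for nm,p,L,x0,y0,ox,oy in[("rail",P,box(.26,.1,.033,.035),265,175,0,0),("rec",P,box(.05,.032,.033),265,175,0,0),("ins",(.4899,-.2563,-.0756),box(.044,.026,.026),242,242,515,0),("cov",(.4197,.2625,.1198),box(.13,.056,.01),275,150,0,340)]:
    print(nm,((proj("scene",w(p,L))-[x0,y0]+.5)*6-.5+[ox,oy]).round(0).tolist())
```

```text
rail [[492.0, 205.0], [398.0, 293.0], [52.0, 123.0], [150.0, 47.0]]
rec [[269.0, 144.0], [239.0, 170.0], [174.0, 139.0], [205.0, 113.0]]
ins [[657.0, 74.0], [631.0, 104.0], [563.0, 75.0], [589.0, 46.0]]
cov [[272.0, 453.0], [249.0, 499.0], [66.0, 464.0], [92.0, 420.0]]
```

View pics/crop2.png

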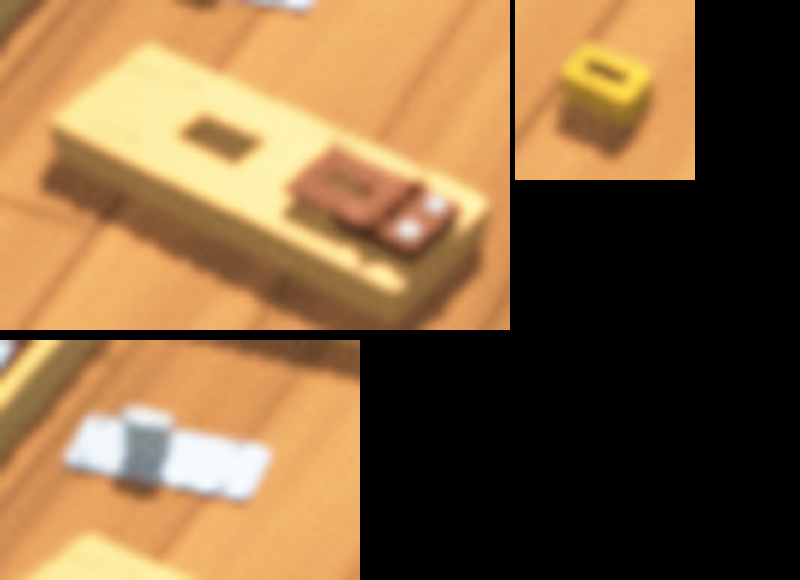

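Both views agree on the rail: scene corners are seen at (487,205), (398,293), (52,123), (150,45), all within about 1 px of prediction. The cover agrees too. The insert mark sits at about (606,73) against the predicted centre (610,75), so I'll fuse both views for the insert.

```bash
cat >> h.py <<'E'
P=(.504,.0622,-.2195)
def moves(x,y,z,phi):
    "remaining move to a world TCP pose, in tool axes: shares of .6 m along tool x,y,z; turn in shares of 6 deg"
    from scipy.spatial.transform import Rotation as Ro
    s=state(); R=Ro.from_quat(s["tool_rot"],scalar_first=True).as_matrix()
    d=R.T@(np.array([x,y,z])-s["tool_pos"]); f=np.arctan2(R[1,0],R[0,0])
    t=-(np.degrees(phi-f)+90)%180-90 if 1 else 0
    print("t",round(s["time"],2),"pos",s["tool_pos"].round(4),"phi",np.degrees(f).round(2),"tilt",R[:,2].round(4),"F",s["contact_force"].round(1),"w",round(s["gripper_width"],3),"q",s["joint_pos"].round(2))
    print("shift/.6",(d/.6).round(4),"turn/6",round(t/6,3),"(turn first: dxyz)",end=" ")
    f2=np.radians(np.degrees(f)-t); dw=np.array([x,y,z])-s["tool_pos"]
    print((np.array([dw[0]*np.cos(f2)+dw[1]*np.sin(f2),dw[0]*np.sin(f2)-dw[1]*np.cos(f2),-dw[2]])/.6).round(4))
E
python3 - <<'E'
from h import *
T=(np.array([[681-590,88]])+.5)/5-.5+[335,180]
S=(np.array([[606-515,73]])+.5)/6-.5+[242,242]
r=least_squares(lambda p:np.r_[(proj("top",[*p,.026])-T).ravel(),(proj("scene",[*p,.026])-S).ravel()],[.49,-.25]);print(r.x,r.fun)
for v in r.x,:
    moves(v[0],v[1],.1,np.radians(-4.3))
E
```

```text
[ 0.48834476 -0.25706694] [-0.09482531  0.17014941  0.13143069  0.26148214]
t 0.1 pos [ 0.2833 -0.5565  0.2552] phi 26.97 tilt [-6.0e-04  1.7e-03 -1.0e+00] F [-0.3  0.5  0.2] w 0.995 q [-1.22  0.05  1.61 -0.    1.48 -0.12]
shift/.6 [ 0.5309 -0.2893  0.2593] turn/6 5.212 (turn first: dxyz) [ 0.3033 -0.5233  0.2587]
```

move_arm --targets '[[[100, 0, 0, 0.02, 1], [100, 0, 0, 0.02, 1], [100, 0, 0, 0.02, 1], [100, 0, 0, 0.02, 1], [100, 0, 0, 0.02, 1]]]'

```text
time: 0.52
tool_pos: [0.2833, -0.5566, 0.195]
tool_rot: [-0.001, 1.0, -0.029, -0.0]
contact_force: [-0.4, 0.0, -1.2]
gripper_width: 1.003
grasp_force: 0.0
```

move_arm --targets '[[[100, 0.034, -0.058, 0, 0.2], [100, 0.034, -0.058, 0, 0], [100, 0.034, -0.058, 0, 0], [100, 0.034, -0.058, 0, 0], [100, 0.034, -0.058, 0, 0]]]'

```text
time: 0.93
tool_pos: [0.3978, -0.3887, 0.1957]
tool_rot: [-0.0, 0.999, -0.037, -0.0]
contact_force: [1.1, -0.5, -0.4]
gripper_width: 0.999
grasp_force: 0.0
```

move_arm --targets '[[[100, 0.034, -0.058, 0, 0], [100, 0.034, -0.058, 0, 0], [100, 0.033, -0.058, 0, 0], [100, 0.033, -0.058, 0, 0], [100, 0, 0, 0, 0]]]'

```text
time: 1.35
tool_pos: [0.4902, -0.2522, 0.1958]
tool_rot: [-0.001, 0.999, -0.033, 0.0]
contact_force: [-0.7, -0.2, -0.3]
gripper_width: 1.001
grasp_force: 0.0
```

```bash
python3 -c "
from h import *
moves(.489,-.257,.042,np.radians(-4.5))"
```

```text
t 1.35 pos [ 0.4902 -0.2522  0.1958] phi -3.84 tilt [ 8.0e-04  2.9e-03 -1.0e+00] F [-0.7 -0.2 -0.3] w 1.001 q [-0.61 -0.08  1.84  0.    1.38  1.03]
shift/.6 [-0.0017  0.0089  0.2564] turn/6 0.11 (turn first: dxyz) [-0.0014  0.0082  0.2564]
```

move_arm --targets '[[[100, -0.001, 0.008, 0.064, 0.1], [100, 0, 0, 0.064, 0], [100, 0, 0, 0.064, 0], [100, 0, 0, 0.064, 0], [100, 0, 0, 0, 0]]]'

```text
time: 1.77
tool_pos: [0.4808, -0.2584, 0.0335]
tool_rot: [-0.005, 0.999, -0.042, -0.007]
contact_force: [-1.3, 1.7, -0.8]
gripper_width: 1.003
grasp_force: 0.0
```

```bash
python3 -c "
from h import *
moves(.489,-.257,.042,np.radians(-4.5))
import cv2
a=grab_frame('scene')[:,:,::-1][190:310,180:330]
cv2.imwrite('pics/g1.png',cv2.resize(a,None,fx=5,fy=5,interpolation=2))"
```

```text
t 1.77 pos [ 0.4808 -0.2584  0.0335] phi -4.83 tilt [-0.0139  0.0099 -0.9999] F [-1.3  1.7 -0.8] w 1.003 q [-0.63  0.13  1.94 -0.    1.09  1.03]
shift/.6 [ 0.0133 -0.0037 -0.0143] turn/6 -0.055 (turn first: dxyz) [ 0.0135 -0.0035 -0.0142]
```

View pics/g1.png

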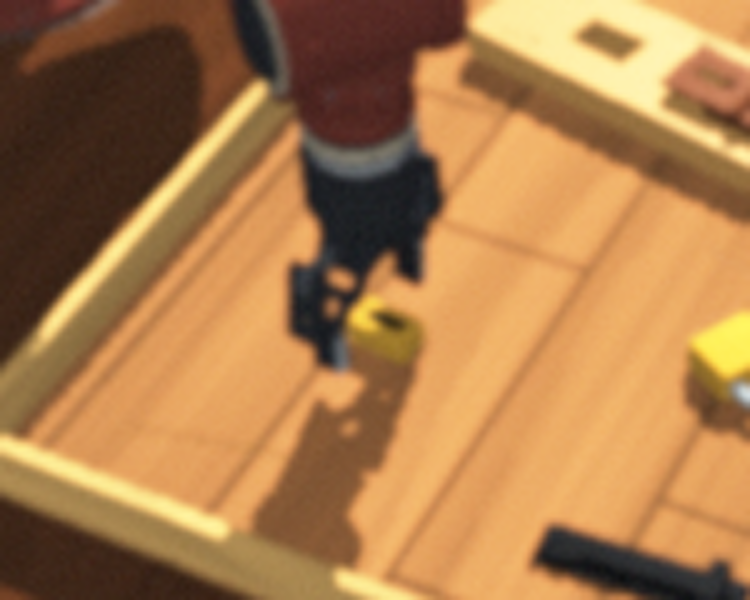

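The fingers straddle the insert (mark at about (390,320) in the crop), but the arm is still swinging. I'll let it settle before reading the pose.

move_arm --targets '[[[100, 0, 0, 0, 0], [100, 0, 0, 0, 0]]]'

```text
time: 1.98
tool_pos: [0.4885, -0.2638, 0.0456]
tool_rot: [0.001, 0.999, -0.042, 0.002]
contact_force: [0.7, -0.7, 0.6]
gripper_width: 0.998
grasp_force: 0.0
```

```bash
python3 -c "
from h import *
moves(.489,-.257,.042,np.radians(-4.5))"
```

```text
t 1.98 pos [ 0.4885 -0.2638  0.0456] phi -4.84 tilt [ 0.0038 -0.0028 -1.    ] F [ 0.7 -0.7  0.6] w 0.998 q [-0.63  0.11  1.93 -0.    1.1   1.03]
shift/.6 [-0.0001 -0.0114  0.006 ] turn/6 -0.056 (turn first: dxyz) [-0.     -0.0114  0.006 ]
```

move_arm --targets '[[[100, 0, -0.011, 0, 0], [100, 0, 0, 0, 0], [100, 0, 0, 0, 0], [100, 0, 0, 0, 0]]]'

```text
time: 2.32
tool_pos: [0.488, -0.256, 0.044]
tool_rot: [0.001, 0.999, -0.042, 0.001]
contact_force: [0.4, 0.1, 0.2]
gripper_width: 1.001
grasp_force: 0.0
```

```bash
python3 -c "
from h import *
moves(.489,-.257,.042,np.radians(-4.5))"
```

```text
t 2.32 pos [ 0.488 -0.256  0.044] phi -4.8 tilt [ 0.0017 -0.0013 -1.    ] F [0.4 0.1 0.2] w 1.001 q [-0.62  0.11  1.94 -0.    1.09  1.04]
shift/.6 [0.0018 0.0015 0.0033] turn/6 -0.05 (turn first: dxyz) [0.0018 0.0015 0.0033]
```

move_arm --targets '[[[60, 0.001, 0.001, 0.003, 0], [20, 0, 0, 0, 0], [0, 0, 0, 0, 0], [0, 0, 0, 0, 0], [0, 0, 0, 0, 0]]]'

```text
time: 2.73
tool_pos: [0.4878, -0.2564, 0.0408]
tool_rot: [-0.0, 0.999, -0.042, -0.0]
contact_force: [0.9, -1.5, 7.7]
gripper_width: 0.302
grasp_force: 7.6
```

move_arm --targets '[[[0, 0, 0, 0, 0], [0, 0, 0, 0, 0], [0, 0, 0, 0, 0], [0, 0, 0, 0, 0]]]'

```text
time: 3.07
tool_pos: [0.4881, -0.2566, 0.0411]
tool_rot: [0.0, 0.999, -0.042, 0.0]
contact_force: [1.3, 0.2, 2.1]
gripper_width: 0.282
grasp_force: 61.0
```

```bash
python3 -c "
from h import *
moves(*P[:2],.12,P[2])"
```

```text
t 3.07 pos [ 0.4881 -0.2566  0.0411] phi -4.83 tilt [ 4.e-04 -3.e-04 -1.e+00] F [1.3 0.2 2.1] w 0.282 q [-0.62  0.12  1.93 -0.    1.09  1.04]
shift/.6 [-0.0183 -0.5316 -0.1317] turn/6 1.292 (turn first: dxyz) [-0.0898 -0.5243 -0.1315]
```

move_arm --targets '[[[0, 0, 0, -0.02, 0], [0, 0, 0, -0.03, 0.65], [0, 0, 0, -0.04, 0.64], [0, 0, 0, -0.04, 0], [0, -0.01, -0.058, 0, 0]]]'

```text
time: 3.48
tool_pos: [0.4928, -0.2266, 0.1258]
tool_rot: [0.004, 0.994, -0.112, 0.005]
contact_force: [3.0, -0.3, -0.1]
gripper_width: 0.281
grasp_force: 60.6
```

move_arm --targets '[[[0, -0.01, -0.058, 0, 0], [0, -0.01, -0.058, 0, 0], [0, -0.01, -0.058, 0, 0], [0, -0.01, -0.058, 0, 0], [0, -0.01, -0.058, 0, 0]]]'

```text
time: 3.9
tool_pos: [0.4975, -0.0431, 0.1191]
tool_rot: [-0.0, 0.994, -0.11, -0.0]
contact_force: [0.6, 0.9, -2.2]
gripper_width: 0.278
grasp_force: 60.6
```

move_arm --targets '[[[0, -0.01, -0.058, 0, 0], [0, -0.01, -0.058, 0, 0], [0, -0.01, -0.058, 0, 0], [0, 0, 0, 0, 0], [0, 0, 0, 0, 0]]]'

```text
time: 4.32
tool_pos: [0.5027, 0.0626, 0.1189]
tool_rot: [0.0, 0.994, -0.108, -0.0]
contact_force: [-0.2, -1.1, -1.5]
gripper_width: 0.284
grasp_force: 60.6
```

move_arm --targets '[[[0, 0, 0, 0, 0], [0, 0, 0, 0, 0], [0, 0, 0, 0, 0]]]'

```text
time: 4.57
tool_pos: [0.5033, 0.0599, 0.1189]
tool_rot: [0.0, 0.994, -0.11, -0.0]
contact_force: [1.6, 0.8, -3.0]
gripper_width: 0.278
grasp_force: 60.6
```

```bash
python3 -c "
from h import *
moves(*P[:2],.066,P[2])"
```

```text
t 4.57 pos [0.5033 0.0599 0.1189] phi -12.67 tilt [-2.e-04 -2.e-04 -1.e+00] F [ 1.6  0.8 -3. ] w 0.278 q [-0.03 -0.1   2.01 -0.    1.24  1.76]
shift/.6 [ 0.0003 -0.004   0.0882] turn/6 -0.015 (turn first: dxyz) [ 0.0003 -0.004   0.0882]
```

move_arm --targets '[[[0, 0, -0.004, 0.04, 0], [0, 0, 0, 0.02, 0], [0, 0, 0, 0.013, 0], [0, 0, 0, 0, 0], [0, 0, 0, 0, 0]]]'

```text
time: 4.98
tool_pos: [0.5034, 0.063, 0.0745]
tool_rot: [0.0, 0.994, -0.11, -0.001]
contact_force: [-0.1, 0.6, -1.3]
gripper_width: 0.282
grasp_force: 60.6
```

move_arm --targets '[[[0, 0, 0, 0, 0], [0, 0, 0, 0, 0], [0, 0, 0, 0, 0]]]'

```text
time: 5.23
tool_pos: [0.5046, 0.0633, 0.0761]
tool_rot: [-0.0, 0.994, -0.109, 0.001]
contact_force: [-0.0, 0.1, -2.1]
gripper_width: 0.281
grasp_force: 60.6
```

```bash
python3 -c "
from h import *
moves(*P[:2],.066,P[2])
import cv2
a=grab_frame('scene')[:,:,::-1][160:240,260:360]
b=grab_frame('top')[:,:,::-1][150:230,190:290]
cv2.imwrite('pics/i1.png',cv2.resize(np.hstack([a,b]),None,fx=4,fy=4,interpolation=2))"
```

```text
t 5.23 pos [0.5046 0.0633 0.0761] phi -12.57 tilt [ 1.7e-03 -1.0e-04 -1.0e+00] F [-0.   0.1 -2.1] w 0.281 q [-0.02 -0.04  2.03 -0.    1.15  1.77]
shift/.6 [-0.0005  0.002   0.0168] turn/6 0.002 (turn first: dxyz) [-0.0005  0.002   0.0168]
```

View pics/i1.png

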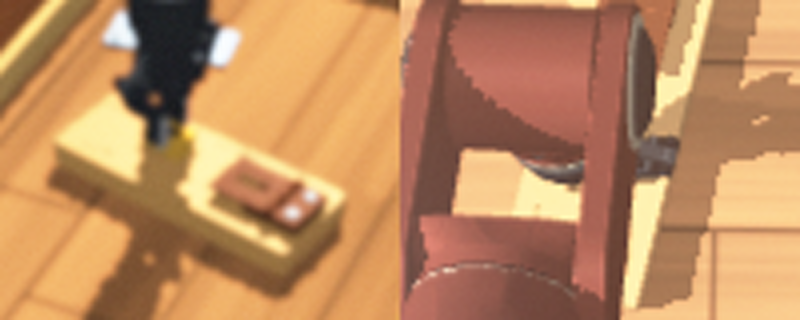

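The insert is held just above the recess, at about (170,135) in the left crop. The top view is hidden by the arm. I'll lower it slowly.

move_arm --targets '[[[0, 0, 0.0015, 0.005, 0], [0, 0, 0, 0.005, 0], [0, 0, 0, 0.005, 0], [0, 0, 0, 0.004, 0], [0, 0, 0, 0, 0]]]'

```text
time: 5.75
tool_pos: [0.503, 0.0625, 0.0627]
tool_rot: [0.0, 0.994, -0.109, -0.001]
contact_force: [-0.1, -0.0, -1.9]
gripper_width: 0.279
grasp_force: 60.6
```

move_arm --targets '[[[0, 0, 0, 0, 0], [0, 0, 0, 0, 0]]]'

```text
time: 5.92
tool_pos: [0.5037, 0.0625, 0.0637]
tool_rot: [0.0, 0.994, -0.109, -0.0]
contact_force: [0.6, 0.3, -2.3]
gripper_width: 0.283
grasp_force: 60.6
```

```bash
python3 -c "
from h import *
moves(*P[:2],.060,P[2])"
```

```text
t 5.92 pos [0.5037 0.0625 0.0637] phi -12.56 tilt [-1.e-04  0.e+00 -1.e+00] F [ 0.6  0.3 -2.3] w 0.283 q [-0.02 -0.02  2.03  0.    1.13  1.77]
shift/.6 [0.0006 0.0004 0.0061] turn/6 0.002 (turn first: dxyz) [0.0006 0.0004 0.0061]
```

move_arm --targets '[[[0, 0.0005, 0, 0.003, 0], [0, 0, 0, 0.003, 0], [0, 0, 0, 0, 0], [0, 0, 0, 0, 0], [0, 0, 0, 0, 0]]]'

```text
time: 6.33
tool_pos: [0.504, 0.0624, 0.0601]
tool_rot: [-0.0, 0.994, -0.109, 0.0]
contact_force: [0.3, -0.5, -1.9]
gripper_width: 0.287
grasp_force: 60.7
```

move_arm --targets '[[[45, 0, 0, 0, 0], [60, 0, 0, 0, 0], [60, 0, 0, 0, 0], [60, 0, 0, 0, 0], [60, 0, 0, 0, 0]]]'

```text
time: 6.75
tool_pos: [0.5042, 0.0624, 0.0604]
tool_rot: [-0.0, 0.994, -0.109, 0.0]
contact_force: [-0.4, 0.3, -0.6]
gripper_width: 0.6
grasp_force: 0.0
```

```bash
python3 -c "
from h import *
moves(*P[:2],.120,P[2])"
```

```text
t 6.75 pos [0.5042 0.0624 0.0604] phi -12.56 tilt [ 5.e-04 -0.e+00 -1.e+00] F [-0.4  0.3 -0.6] w 0.6 q [-0.02 -0.02  2.03  0.    1.12  1.77]
shift/.6 [-0.0002  0.0005 -0.0994] turn/6 0.002 (turn first: dxyz) [-0.0003  0.0005 -0.0994]
```

move_arm --targets '[[[60, 0, 0, -0.02, 0], [30, 0, 0, -0.025, 0], [0, 0, 0, 0, 0], [0, 0, 0, 0, 0], [0, 0, 0, 0, 0]]]'

```text
time: 7.17
tool_pos: [0.5039, 0.0624, 0.0872]
tool_rot: [-0.0, 0.994, -0.109, 0.0]
contact_force: [0.8, -0.6, -0.6]
gripper_width: 0.037
grasp_force: 0.0
```

move_arm --targets '[[[0, 0, 0, 0, 0], [0, 0, 0, 0.02, 0], [0, 0, 0, 0.015, 0], [0, 0, 0, 0.005, 0], [0, 0, 0, 0, 0]]]'

```text
time: 7.58
tool_pos: [0.5022, 0.0624, 0.0606]
tool_rot: [0.0, 0.994, -0.109, -0.002]
contact_force: [-0.7, -0.2, -0.2]
gripper_width: 0.001
grasp_force: 0.0
```

move_arm --targets '[[[0, 0, 0, 0.002, 0], [0, 0, 0, 0.002, 0], [0, 0, 0, 0, 0], [0, 0, 0, 0, 0]]]'

```text
time: 7.92
tool_pos: [0.5042, 0.0624, 0.061]
tool_rot: [-0.0, 0.994, -0.109, 0.0]
contact_force: [-1.1, -0.4, 0.3]
gripper_width: -0.002
grasp_force: 0.0
```

```bash
python3 -c "
from h import *
moves(*P[:2],.0555,P[2])"
```

```text
t 7.92 pos [0.5042 0.0624 0.061 ] phi -12.56 tilt [ 5.e-04 -0.e+00 -1.e+00] F [-1.1 -0.4  0.3] w -0.002 q [-0.02 -0.02  2.03 -0.    1.13  1.77]
shift/.6 [-0.0003  0.0004  0.0091] turn/6 0.002 (turn first: dxyz) [-0.0003  0.0004  0.0091]
```

No contact at tip height 36 mm, so the insert has dropped well in. I'll press on down.

move_arm --targets '[[[0, 0, 0, 0.003, 0], [0, 0, 0, 0.003, 0], [0, 0, 0, 0, 0], [0, 0, 0, 0, 0]]]'

```text
time: 8.25
tool_pos: [0.5038, 0.0624, 0.057]
tool_rot: [0.0, 0.994, -0.109, -0.0]
contact_force: [0.5, 0.2, 0.4]
gripper_width: 0.002
grasp_force: 0.0
```

move_arm --targets '[[[0, 0, 0, 0.002, 0], [0, 0, 0, 0, 0], [0, 0, 0, 0, 0], [0, 0, 0, 0, 0]]]'

```text
time: 8.58
tool_pos: [0.5042, 0.0624, 0.0565]
tool_rot: [0.0, 0.994, -0.109, 0.0]
contact_force: [-2.8, 0.1, 5.4]
gripper_width: -0.001
grasp_force: 2.7
```

move_arm --targets '[[[0, 0, 0, 0.001, 0], [0, 0, 0, 0.001, 0], [0, 0, 0, 0.001, 0], [0, 0, 0, 0, 0], [0, 0, 0, 0, 0]]]'

```text
time: 9.0
tool_pos: [0.5043, 0.0624, 0.0565]
tool_rot: [0.0, 0.994, -0.109, -0.001]
contact_force: [-8.0, 0.9, 17.6]
gripper_width: 0.003
grasp_force: 8.6
```

```bash
python3 -c "
from h import *
moves(*P[:2],.16,P[2])"
```

```text
t 9.0 pos [0.5043 0.0624 0.0565] phi -12.55 tilt [-1.e-03 -2.e-04 -1.e+00] F [-8.   0.9 17.6] w 0.003 q [-0.02 -0.01  2.03 -0.    1.12  1.77]
shift/.6 [-0.0006  0.0006 -0.1725] turn/6 0.004 (turn first: dxyz) [-0.0005  0.0005 -0.1725]
```

move_arm --targets '[[[0, 0, 0, -0.03, 0], [50, 0, 0, -0.06, -1], [100, 0, 0, -0.06, -1], [100, 0, 0, -0.02, -1], [100, 0, 0, 0, -0.24]]]'

```text
time: 9.42
tool_pos: [0.507, 0.0624, 0.1612]
tool_rot: [0.0, 0.998, 0.062, 0.005]
contact_force: [-1.2, 0.5, 0.4]
gripper_width: 0.567
grasp_force: 0.0
```

```bash
python3 -c "
from h import *
moves(.4048,.2607,.10,.1198)"
```

```text
t 9.42 pos [0.507  0.0624 0.1612] phi 7.1 tilt [ 9.5e-03 -2.0e-04 -1.0e+00] F [-1.2  0.5  0.4] w 0.567 q [-0.02 -0.15  1.97 -0.    1.31  1.42]
shift/.6 [-0.129  -0.3492  0.1004] turn/6 0.04 (turn first: dxyz) [-0.1295 -0.3485  0.1021]
```

move_arm --targets '[[[100, -0.022, -0.058, 0, 0.04], [100, -0.022, -0.058, 0, 0], [100, -0.022, -0.058, 0, 0], [100, -0.022, -0.058, 0, 0], [100, -0.022, -0.058, 0.03, 0]]]'

```text
time: 9.83
tool_pos: [0.4197, 0.2297, 0.1415]
tool_rot: [-0.001, 0.998, 0.058, 0.004]
contact_force: [1.0, 1.0, 0.6]
gripper_width: 0.998
grasp_force: 0.0
```

move_arm --targets '[[[100, -0.02, -0.058, 0.05, 0], [100, 0, 0, 0.02, 0], [100, 0, 0, 0, 0], [100, 0, 0, 0, 0], [100, 0, 0, 0, 0]]]'

```text
time: 10.25
tool_pos: [0.4053, 0.2563, 0.1007]
tool_rot: [-0.0, 0.998, 0.057, 0.001]
contact_force: [0.5, 0.3, 0.1]
gripper_width: 1.001
grasp_force: 0.0
```

```bash
python3 -c "
from h import *
import cv2
moves(.4048,.2607,.039,.1198)
a=grab_frame('scene')[:,:,::-1][130:230,250:350]
b=grab_frame('top')[:,:,::-1][150:250,190:290]
cv2.imwrite('pics/c1.png',cv2.resize(np.hstack([a,b]),None,fx=4,fy=4,interpolation=2))
L=np.array([(x,y,.038) for x in(-.032,.002) for y in(-.006,.006)])
print(((proj('scene',w((.4197,.2625,.1198),L))-[250,130])*4).round(0).tolist())"
```

```text
t 10.25 pos [0.4053 0.2563 0.1007] phi 6.56 tilt [ 1.6e-03  4.0e-04 -1.0e+00] F [0.5 0.3 0.1] w 1.001 q [ 0.41 -0.15  2.08 -0.    1.21  1.86]
shift/.6 [-0.0002 -0.0074  0.1029] turn/6 -0.05 (turn first: dxyz) [ 0.     -0.0074  0.1029]
[[180.0, 133.0], [183.0, 126.0], [212.0, 138.0], [215.0, 132.0]]
```

View pics/c1.png

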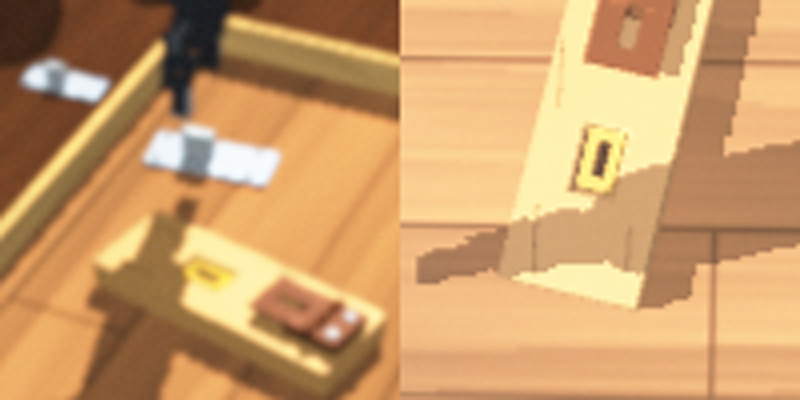

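The insert sits home in the recess, at (600,158) in the right crop. The rib is at (198,132), as predicted. I'll descend onto the rib.

move_arm --targets '[[[100, 0, -0.006, 0.04, -0.05], [100, 0, 0, 0.03, 0], [100, 0, 0, 0.02, 0], [100, 0, 0, 0.008, 0], [100, 0, 0, 0, 0]]]'

```text
time: 10.77
tool_pos: [0.4039, 0.2595, 0.0405]
tool_rot: [0.0, 0.998, 0.06, -0.001]
contact_force: [-0.2, 0.8, -0.6]
gripper_width: 1.005
grasp_force: 0.0
```

move_arm --targets '[[[100, 0, 0, 0, 0], [100, 0, 0, 0, 0], [100, 0, 0, 0, 0]]]'

```text
time: 11.02
tool_pos: [0.4049, 0.2606, 0.0424]
tool_rot: [-0.0, 0.998, 0.06, 0.001]
contact_force: [-0.4, 0.8, 0.6]
gripper_width: 0.999
grasp_force: 0.0
```

```bash
python3 -c "
from h import *
moves(.4048,.2607,.039,.1198)"
```

```text
t 11.02 pos [0.4049 0.2606 0.0424] phi 6.92 tilt [ 0.0024  0.001  -1.    ] F [-0.4  0.8  0.6] w 0.999 q [ 0.42 -0.05  2.1  -0.    1.09  1.87]
shift/.6 [-0.0001 -0.0002  0.0057] turn/6 0.009 (turn first: dxyz) [-0.0001 -0.0002  0.0057]
```

move_arm --targets '[[[70, 0, 0, 0.004, 0], [40, 0, 0, 0, 0], [20, 0, 0, 0, 0], [0, 0, 0, 0, 0], [0, 0, 0, 0, 0]]]'

```text
time: 11.43
tool_pos: [0.4037, 0.2603, 0.0386]
tool_rot: [-0.0, 0.998, 0.061, 0.0]
contact_force: [0.8, 1.3, 0.1]
gripper_width: 0.302
grasp_force: 0.0
```

move_arm --targets '[[[0, 0, 0, 0, 0], [0, 0, 0, 0, 0], [0, 0, 0, 0, 0], [0, 0, 0, 0, 0], [0, 0, 0, 0, 0]]]'

```text
time: 11.85
tool_pos: [0.404, 0.2604, 0.0388]
tool_rot: [-0.0, 0.998, 0.06, 0.0]
contact_force: [-1.2, 0.6, 3.0]
gripper_width: 0.124
grasp_force: 60.4
```

```bash
python3 -c "
from h import *
moves(.4048,.2607,.1,P[2])"
```

```text
t 11.85 pos [0.404  0.2604 0.0388] phi 6.94 tilt [ 4.e-04  3.e-04 -1.e+00] F [-1.2  0.6  3. ] w 0.124 q [ 0.42 -0.04  2.1   0.    1.08  1.87]
shift/.6 [ 0.0015 -0.0003 -0.1019] turn/6 3.252 (turn first: dxyz) [ 0.0012 -0.0008 -0.1019]
```

move_arm --targets '[[[0, 0, 0, -0.02, 0], [0, 0, 0, -0.03, 1], [0, 0, 0, -0.03, 1], [0, 0, 0, -0.03, 1], [0, 0, 0, -0.01, 0.25]]]'

```text
time: 12.27
tool_pos: [0.4046, 0.2606, 0.1126]
tool_rot: [-0.001, 0.994, -0.111, 0.001]
contact_force: [0.7, 0.1, -2.9]
gripper_width: 0.13
grasp_force: 59.8
```

```bash
python3 -c "
from h import *
moves(.4593,.0722,.11,P[2])"
```

```text
t 12.27 pos [0.4046 0.2606 0.1126] phi -12.79 tilt [ 0.0026  0.001  -1.    ] F [ 0.7  0.1 -2.9] w 0.13 q [ 0.42 -0.16  2.07 -0.    1.23  2.21]
shift/.6 [0.1584 0.286  0.0043] turn/6 -0.036 (turn first: dxyz) [0.1573 0.2866 0.0044]
```

move_arm --targets '[[[0, 0.026, 0.048, 0, 0], [0, 0.026, 0.048, 0, 0], [0, 0.026, 0.048, 0, 0], [0, 0.026, 0.048, 0, 0], [0, 0.026, 0.048, 0, 0]]]'

```text
time: 12.68
tool_pos: [0.4479, 0.1012, 0.1097]
tool_rot: [0.0, 0.994, -0.109, -0.001]
contact_force: [0.1, -0.2, -2.4]
gripper_width: 0.13
grasp_force: 59.8
```

move_arm --targets '[[[0, 0.026, 0.046, 0, 0], [0, 0, 0, 0, 0], [0, 0, 0, 0, 0], [0, 0, 0, 0, 0], [0, 0, 0, 0, 0]]]'

```text
time: 13.1
tool_pos: [0.4571, 0.0732, 0.11]
tool_rot: [-0.0, 0.994, -0.109, -0.001]
contact_force: [0.3, 0.1, -1.2]
gripper_width: 0.127
grasp_force: 60.0
```

```bash
python3 -c "
from h import *
moves(.4593,.0722,.072,P[2])"
```

```text
t 13.1 pos [0.4571 0.0732 0.11  ] phi -12.5 tilt [-1.3e-03  3.0e-04 -1.0e+00] F [ 0.3  0.1 -1.2] w 0.127 q [-0.   -0.21  2.11  0.    1.24  1.79]
shift/.6 [0.0041 0.0009 0.0632] turn/6 0.013 (turn first: dxyz) [0.004  0.0009 0.0633]
```

move_arm --targets '[[[0, 0.003, 0.001, 0.02, 0], [0, 0, 0, 0.02, 0], [0, 0, 0, 0.014, 0], [0, 0, 0, 0.005, 0], [0, 0, 0, 0, 0]]]'

```text
time: 13.52
tool_pos: [0.4583, 0.0721, 0.074]
tool_rot: [0.0, 0.994, -0.109, -0.001]
contact_force: [-0.6, -0.6, -2.7]
gripper_width: 0.126
grasp_force: 59.9
```

move_arm --targets '[[[0, 0, 0, 0, 0], [0, 0, 0, 0, 0], [0, 0, 0, 0, 0]]]'

```text
time: 13.77
tool_pos: [0.46, 0.0715, 0.076]
tool_rot: [-0.0, 0.994, -0.109, 0.001]
contact_force: [-0.4, 0.4, -1.8]
gripper_width: 0.127
grasp_force: 59.9
```

```bash
python3 -c "
from h import *
moves(.4593,.0722,.0675,P[2])
import cv2
a=grab_frame('scene')[:,:,::-1][165:240,265:365]
cv2.imwrite('pics/d1.png',cv2.resize(a,None,fx=7,fy=7,interpolation=2))
Q=(.4593-.45+.45,.0722,P[2])
L=np.array([(.0808,y,z) for y in(.028,-.028) for z in(.039,.043)])
print(((proj('scene',w((.459,.0722,P[2]),L))-[265,165])*7).round(0).tolist())"
```

```text
t 13.77 pos [0.46   0.0715 0.076 ] phi -12.55 tilt [ 0.0015  0.     -1.    ] F [-0.4  0.4 -1.8] w 0.127 q [-0.01 -0.15  2.13  0.    1.16  1.78]
shift/.6 [-0.0014 -0.0008  0.0142] turn/6 0.004 (turn first: dxyz) [-0.0014 -0.0008  0.0142]
[[340.0, 222.0], [340.0, 216.0], [277.0, 275.0], [277.0, 269.0]]
```

View pics/d1.png

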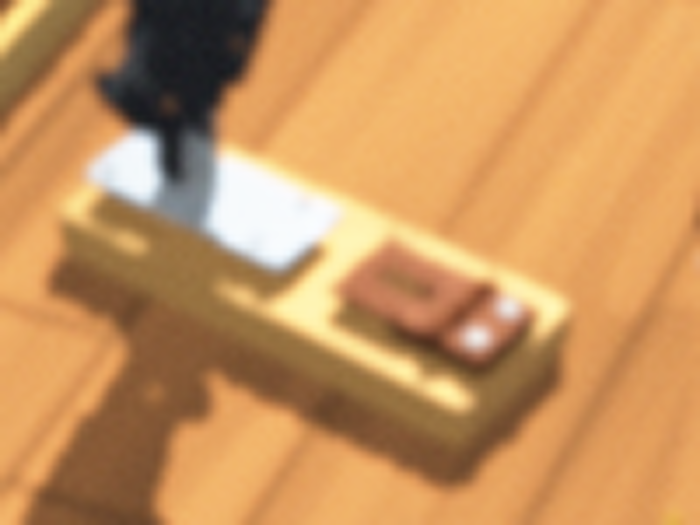

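The plate is square to the rail, with its front corners at (340,210) and (280,272) as predicted, and the strap edge is ahead of it. I'll lower it.

move_arm --targets '[[[0, -0.001, -0.0005, 0.004, 0], [0, 0, 0, 0.004, 0], [0, 0, 0, 0.003, 0], [0, 0, 0, 0, 0], [0, 0, 0, 0, 0]]]'

```text
time: 14.23
tool_pos: [0.4587, 0.0718, 0.0682]
tool_rot: [0.0, 0.994, -0.109, -0.0]
contact_force: [0.4, -0.2, -1.2]
gripper_width: 0.125
grasp_force: 59.9
```

move_arm --targets '[[[0, 0, 0, 0, 0], [0, 0, 0, 0, 0], [0, 0, 0, 0, 0]]]'

```text
time: 14.48
tool_pos: [0.459, 0.0719, 0.0687]
tool_rot: [-0.0, 0.994, -0.109, 0.0]
contact_force: [0.4, -0.5, -2.0]
gripper_width: 0.124
grasp_force: 59.9
```

```bash
python3 -c "
from h import *
moves(.4593,.0722,.0670,P[2])"
```

```text
t 14.48 pos [0.459  0.0719 0.0687] phi -12.57 tilt [ 2.e-04  0.e+00 -1.e+00] F [ 0.4 -0.5 -2. ] w 0.124 q [-0.01 -0.14  2.13  0.    1.15  1.78]
shift/.6 [ 0.0003 -0.0007  0.0028] turn/6 0.002 (turn first: dxyz) [ 0.0003 -0.0007  0.0028]
```

move_arm --targets '[[[0, 0, -0.0005, 0.002, 0], [0, 0.003, 0, 0, 0], [0, 0.006, 0, 0, 0], [0, 0.006, 0, 0, 0], [0, 0.006, 0, 0, 0]]]'

```text
time: 14.9
tool_pos: [0.4718, 0.0693, 0.0675]
tool_rot: [0.0, 0.994, -0.109, 0.0]
contact_force: [-0.4, -0.2, -2.4]
gripper_width: 0.128
grasp_force: 59.9
```

move_arm --targets '[[[0, 0.006, 0, 0, 0], [0, 0.005, 0, 0, 0], [0, 0.003, 0, 0, 0], [0, 0, 0, 0, 0], [0, 0, 0, 0, 0]]]'

```text
time: 15.32
tool_pos: [0.4795, 0.0676, 0.0673]
tool_rot: [-0.0, 0.994, -0.109, -0.0]
contact_force: [-0.5, 0.0, -2.6]
gripper_width: 0.126
grasp_force: 59.9
```

```bash
python3 -c "
from h import *
moves(.511,.0606,.0670,P[2])"
```

```text
t 15.32 pos [0.4795 0.0676 0.0673] phi -12.57 tilt [-3.e-04  1.e-04 -1.e+00] F [-0.5  0.  -2.6] w 0.126 q [-0.01 -0.08  2.09  0.    1.14  1.78]
shift/.6 [ 0.0538 -0.0001  0.0005] turn/6 0.001 (turn first: dxyz) [ 0.0538 -0.0001  0.0005]
```

Clearance is about 1.5 mm and tracking is straight. I'll carry on under the strap.

move_arm --targets '[[[0, 0.003, 0, 0, 0], [0, 0.006, 0, 0, 0], [0, 0.006, 0, 0, 0], [0, 0.006, 0, 0, 0], [0, 0.006, 0, 0, 0]]]'

```text
time: 15.73
tool_pos: [0.4958, 0.0639, 0.0675]
tool_rot: [-0.0, 0.994, -0.109, 0.0]
contact_force: [-0.1, -0.4, -2.1]
gripper_width: 0.129
grasp_force: 59.9
```

move_arm --targets '[[[0, 0.006, 0, 0, 0], [0, 0.006, 0, 0, 0], [0, 0.006, 0, 0, 0], [0, 0.005, 0, 0, 0], [0, 0.003, 0, 0, 0]]]'

```text
time: 16.15
tool_pos: [0.511, 0.0606, 0.0674]
tool_rot: [-0.0, 0.994, -0.109, 0.0]
contact_force: [1.0, 0.3, -1.9]
gripper_width: 0.129
grasp_force: 59.9
```

move_arm --targets '[[[0, 0, 0, 0, 0], [0, 0, 0, 0, 0], [0, 0, 0, 0, 0]]]'

```text
time: 16.4
tool_pos: [0.5103, 0.0607, 0.0673]
tool_rot: [0.0, 0.994, -0.109, -0.0]
contact_force: [-0.4, 1.1, -2.4]
gripper_width: 0.128
grasp_force: 59.9
```

```bash
python3 -c "
from h import *
moves(.511,.0606,.0658,P[2])
import cv2
a=grab_frame('scene')[:,:,::-1][165:240,265:365]
cv2.imwrite('pics/e1.png',cv2.resize(a,None,fx=7,fy=7,interpolation=2))"
```

```text
t 16.4 pos [0.5103 0.0607 0.0673] phi -12.56 tilt [-3.e-04 -0.e+00 -1.e+00] F [-0.4  1.1 -2.4] w 0.128 q [-0.03 -0.01  2.02 -0.    1.14  1.76]
shift/.6 [ 0.0011 -0.0001  0.0025] turn/6 0.002 (turn first: dxyz) [ 0.0011 -0.0001  0.0025]
```

View pics/e1.png

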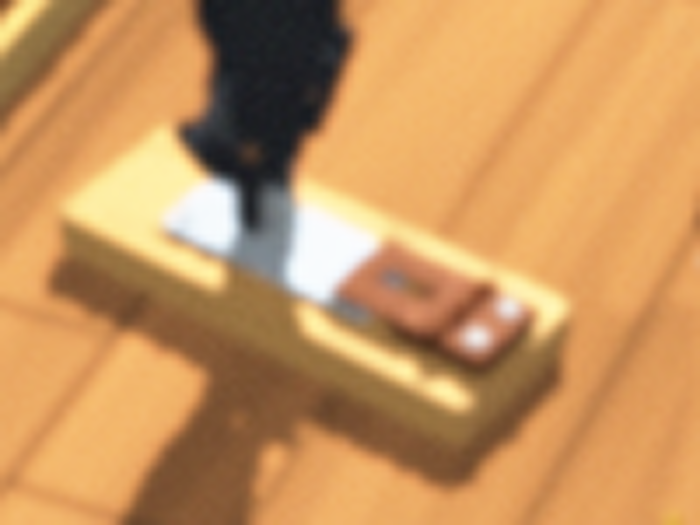

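The plate's front edge is under the strap and shows grey through the slot at (405,283). The strap lies unmoved. Now I'll lower and press lightly.

move_arm --targets '[[[0, 0.001, 0, 0.002, 0], [0, 0, 0, 0.001, 0], [0, 0, 0, 0, 0], [0, 0, 0, 0, 0], [0, 0, 0, 0, 0]]]'

```text
time: 16.87
tool_pos: [0.5112, 0.0605, 0.0659]
tool_rot: [-0.0, 0.994, -0.109, 0.0]
contact_force: [-2.1, 1.0, 1.0]
gripper_width: 0.124
grasp_force: 60.4
```

move_arm --targets '[[[0, 0, 0, 0.001, 0], [0, 0, 0, 0.001, 0], [0, 0, 0, 0, 0], [0, 0, 0, 0, 0], [0, 0, 0, 0, 0]]]'

```text
time: 17.28
tool_pos: [0.5112, 0.0606, 0.0658]
tool_rot: [0.0, 0.994, -0.109, -0.0]
contact_force: [-6.6, -0.4, 9.6]
gripper_width: 0.126
grasp_force: 61.8
```

move_arm --targets '[[[0, 0, 0, 0, 0], [0, 0, 0, 0, 0], [0, 0, 0, 0, 0], [0, 0, 0, 0, 0], [0, 0, 0, 0, 0]]]'

```text
time: 17.7
tool_pos: [0.5112, 0.0606, 0.0658]
tool_rot: [0.0, 0.994, -0.109, -0.0]
contact_force: [-6.5, -0.1, 9.8]
gripper_width: 0.13
grasp_force: 61.8
```

```bash
python3 -c "
from h import *
moves(.511,.0606,.0658,P[2])
import cv2
a=grab_frame('scene')[:,:,::-1][165:240,265:365]
cv2.imwrite('pics/f1.png',cv2.resize(a,None,fx=7,fy=7,interpolation=2))"
```

```text
t 17.7 pos [0.5112 0.0606 0.0658] phi -12.56 tilt [-8.e-04 -0.e+00 -1.e+00] F [-6.5 -0.1  9.8] w 0.13 q [-0.03 -0.01  2.01 -0.    1.14  1.76]
shift/.6 [-0.0003 -0.      0.    ] turn/6 0.003 (turn first: dxyz) [-0.0003 -0.      0.    ]
```

View pics/f1.png

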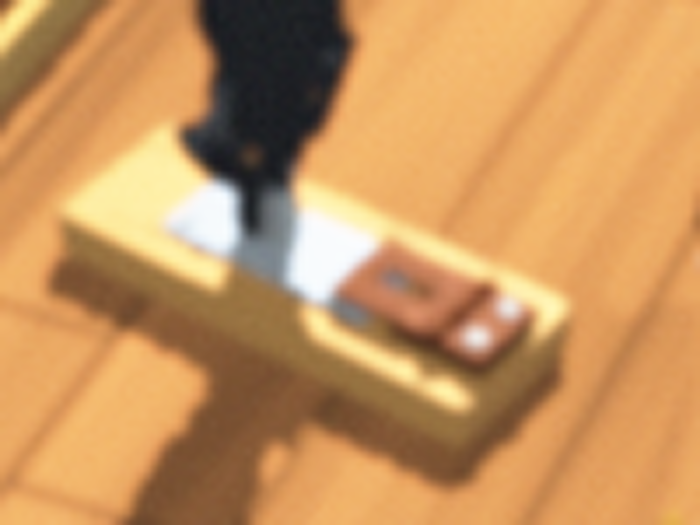

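The plate lies flat on the rail and under the strap, whose edge is at (345,290). The strap is down and the push is steady at about 10 N. Handing in.

```bash
python3 -c "
from plant import job
print(job.job_done())"
```

```text
the job is handed in; nothing more can be done
None
```

I've handed the job in, with no verdict returned: the insert is home, and the plate is held flat on the rail at about 10 N, its front edge an estimated 23 mm under the strap, which never moved in the pictures.

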